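Slide the sample pot onto the heating place and fit its temperature probe

TASK

First slide the covered steel pot along the hot plate, without lifting or tipping it, from the small printed ring to the large one, until its base stands wholly inside the large ring. Then take the temperature probe from its stand and lower it, do not drop it, into the port in the middle of the pot's lid until its handle rests on the port's collar. Leave everything else where it stands.

Things in the scene. Friction and masses are not known exactly. Their poses are not given: they have to be found in the camera images.
- hotplate: low two-place hot plate fixed to the bench, grey housing with a white ceramic top, 200 (x) x 360 (y) x 35 mm high; origin under its centre, y along its length. The smooth flat top is at z = 35 mm; the two printed rings lie side by side on it along its y, centres 170 mm apart; which ring is on which side varies
- ring_large: the larger of the two thin grey circles printed on the hot plate (160 mm outer, 150 mm inner diameter, flat); origin at its centre on the plate's top. It starts empty
- ring_small: the smaller printed circle (132 mm outer, 122 mm inner diameter, flat); origin at its centre. The pot starts on it
- pot: loose round steel pot with a fixed flat lid, no handles, 0.5 to 0.9 kg: wall 110 mm diameter, 52 mm high; lid 106 mm diameter, its top 60 mm above the underside; in the lid's middle a black upright collar, 28 mm outer diameter, 14 mm high, with a round 12 mm hole through it (the probe port). Origin at the centre of its underside, z up along its axis; its yaw does not matter
- port (a point): centre of the port's mouth: on the pot's axis, at the top of the collar, 74 mm above the pot's underside. The 12 mm hole is 22 mm long (collar and lid) and opens into the empty pot, bottom 68 mm below the mouth
- stand: grey plastic block fixed to the bench, 70 x 70 x 60 mm high, with an 11 mm hole in the middle of its top that holds the probe; origin under its centre. It stands left or right of the hot plate
- probe: loose temperature probe, about 45 g, upright in the stand: steel shaft 8 mm diameter, 50 mm long, tapered tip, below a round white handle 18 mm diameter, 50 mm long. Origin at the shaft's tip, z up towards the handle, which spans z = 50 to 100 mm; its flat lower end is the shoulder that stops on the stand (60 mm above the bench) or on the port's collar
- vial_rack: white rack with six capped vials fixed to the bench on the other side of the hot plate from the stand, 90 x 70 mm, 76 mm high to the caps; origin under its centre; bystander
- bottle_a: white plastic jar with screw cap, 68 mm diameter, 115 mm tall, behind the hot plate; bystander. Origin at the centre of its underside
- bottle_b: second white jar, same as bottle_a; bystander. Origin at the centre of its underside
- beaker: open glass beaker, 70 mm diameter, 85 mm tall, behind the hot plate; bystander. Origin at the centre of its underside
- carton: white carton with a dark red band, 80 x 100 x 100 mm tall; bystander. Origin at the centre of its underside
- pipette: black pipette lying flat, 250 mm long, 20 mm wide, 16 mm high, nearer the robot than the hot plate; bystander. Origin at the middle of its underside
- small_jar: amber glass jar with black cap, 48 mm diameter, 60 mm tall, nearer the robot than the hot plate; bystander. Origin at the centre of its underside
There are look-alikes about, which are no part of the job. What is shaped like the pot but green or orange is not meant.

How it is judged:
By the outcome, as a careful person would: the job done as asked, in the order asked, and still so for the second after the job is handed in, with the robot touching nothing.
It also fails if it takes over 58 s, if anything falls off the work surface, if the arm or the gripper's body presses on something with over 40 N, if the wrist force passes 120 N, or if a joint passes its speed limit or range.

ROBOT

A 6-joint arm with a two-finger parallel gripper is mounted at the origin on the work surface. World frame = base frame: x ahead of the robot, y to its left, z up, the work surface at z = 0. Lengths are in mm, angles in rad, forces in N, time in s.
With the tool pointing down it reaches from about 325 to 925 mm from the base axis. Payload 3.1 kg.
Tool frame: the origin (TCP) lies at the centre of the arm's flange, where the gripper is bolted on; the fingertips stand 173 mm ahead of it and the grasp point (between the pads) lies 155 mm ahead of it; z points along the fingers, y is the line along which they close (so a half turn about z gives the same grasp; the last joint's range is limited). The gripper opens to 85 mm and grips with 20 to 120 N. Pads are 22 mm wide; open, the fingers measure 114 mm over their backs; the gripper's body (76 mm by 85 mm) begins 54 mm behind the grasp point. The pads swing forward as they close: fully open they stand 13 mm farther back than shut.
Start: joints at [-1.36, 0.217, 1.613, -0, 1.311, -0.112], TCP at [198.286, -592.726, 404.7] pointing down, gripper open.
Joint ranges: [-2.75, 2.75], [-0.78, 2.1], [0.31, 2.55], [-1.13, 4.27], [0.13, 2.63], [-2.58, 2.58]. Speed limits (rad/s): [2.79, 2.79, 3.14, 3.14, 3.14, 3.14].

INTERFACE

Orientations are given as [roll, pitch, yaw] about the fixed x, y, z axes, in that order (R = Rz(yaw) Ry(pitch) Rx(roll)).
In Python, from cell import read_state, imaging, sign_off gives the robot as it stands. The module is installed in compiled form; this text tells all that it offers.
- The arm moves only by the shell command python3 -m pendant 'ROWS' [OPENING]. ROWS is JSON, one flat list of numbers, 4 for each row, row after row: the shift along the tool's x, y, z in cm, then the turn about the tool's z in rad. A call has 1 to 20 rows; each row shifts and turns the commanded pose from where the row before left it, along the tool's axes as they then stand; what a row does not reach is not made up. A row lasts 1/12 s, in which the tool goes at most 41.7 mm and 7.16 degrees, less where a joint would pass 70% of its speed; a pose out of reach is approached as far as the arm can. A call is refused whole if a number of a shift passes 4.17 or a number of a turn 0.125, either way. A call with a gripper value outside its range is refused whole. OPENING is the finger opening in cm, from 0 to 8.54, set as the call begins (- or left out, the last holds). The fingers move at their own pace and stop on an object; the grip force is fixed at half the most. Time passes only in rows, so rows that do not move let the fingers close. It gives the time, the measured TCP pose, the force, the opening and the grip force at its end, in the units of the state.
- read_state(): the state, without advancing time (a new reading comes with each control period).
- imaging.camera(name): name is "side" or "top"; returns a dict with "frame" (480x640x3 uint8, red, green, blue), "K" (3x3 intrinsics, pixels), "R" (3x3) and "t" (3): a world point X has camera coordinates R X + t. Camera axes: x right, y down, z forward; pixel columns grow to the right and rows downward; lengths in mm; the calibration is good to about 2 mm. A picture is of the moment at which its call begins. There is no depth.
- sign_off(): hands the job in; it is judged then, once.
The state is a dict: "time_s": time; "q": joint angles; "joint_velocities": joint speeds; "tau": joint torques, N m; "position": TCP position; "tool_rot": TCP orientation; "wrist_force": force on the tool from outside, world axes, zero at the start; "ft_torque": the same for the moment, N m; "grip_width": opening from 0.0 (shut) to 1.0 (fully open); "gripper_force": force on a finger pad.
Only numpy, scipy, OpenCV 4.12 (cv2) and the standard library are available. Lean on these libraries where they do the work, as an engineer would, in place of code of your own. Each camera call takes 0.05 s, during which the arm holds its last target. There are 200 camera calls.

## Working session

There is one attempt and no reset: what is moved stays moved. The work goes in short steps, Python scripts to look and compute and a shell command to move; the robot and the scene stay as the last step left them, time stands still between calls to the robot, and variables do not carry over. Pictures are saved under pics/ and viewed, at most 10 in all, crops included, and the job is handed in when it is done.

```bash
mkdir -p pics; cat > h.py <<'E'
import numpy as np, cv2, json
from cell import read_state, imaging
def snap(n,f):
    c=imaging.camera(n); cv2.imwrite(f'pics/{f}.png',cv2.cvtColor(c['frame'],cv2.COLOR_RGB2BGR))
    np.savez(f'pics/{f}.npz',K=c['K'],R=c['R'],t=c['t']); return c
def ld(f): return np.load(f'pics/{f}.npz')
def back(c,u,v,z):
    K,R,t=(np.array(c[k]) for k in 'KRt'); d=R.T@np.linalg.solve(K,[u,v,1]); o=-R.T@t
    return o+d*(z-o[2])/d[2]
def proj(c,X):
    K,R,t=(np.array(c[k]) for k in 'KRt'); p=K@(R@np.array(X,float)+t); return p[:2]/p[2]
E
python3 - <<'E'
from h import *
for n in('top','side'):
    c=snap(n,n+'1'); print(n,-np.array(c['R']).T@c['t'],np.array(c['R'])[2])
print(read_state())
E
```

```text
top [ 300.03035501  -17.0994989  1515.7201968 ] [ 0.14315816  0.01869543 -0.98952323]
side [126.10226269 961.48495146 918.45077653] [ 0.26507419 -0.73905887 -0.61929609]
{'time_s': 0.1, 'q': array([-1.36019251e+00,  2.17656237e-01,  1.61477530e+00, -9.99767762e-06,
        1.31131933e+00, -1.12203619e-01]), 'joint_velocities': array([ 6.95585427e-04, -1.71178639e-03, -2.25556952e-03,  1.79125645e-04,
        7.15341662e-05,  7.59507311e-04]), 'tau': array([-1.01679656e-03, -3.98074651e+01, -3.04971671e+01, -2.63472493e-04,
        4.19445190e-03, -3.01839034e-07]), 'position': array([ 198.20997871, -592.35361204,  403.51155204]), 'tool_rot': array([-3.13944693e+00, -2.32054338e-04,  3.22809765e-01]), 'wrist_force': array([-0.09306698,  0.38157752, -0.7692601 ]), 'ft_torque': array([ 0.04198965,  0.01897128, -0.00259894]), 'gripper_force': 0.0, 'grip_width': 0.9973690080089964}
```

View pics/top1.png

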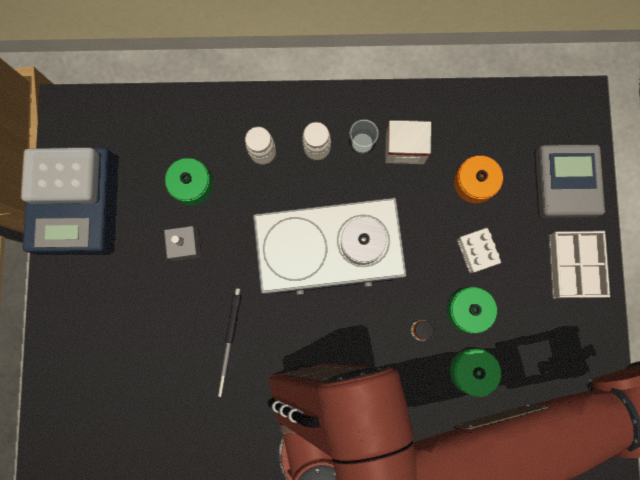

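View pics/side1.png

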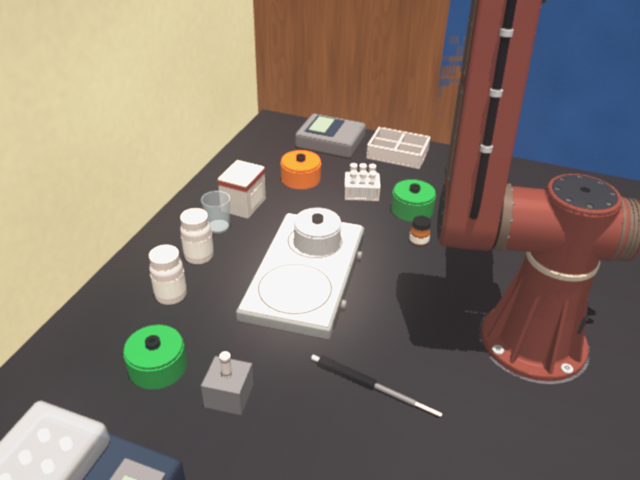

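Pot-shaped items in the top view: steel (363,240), green (188,180), (473,310) and (474,372), orange (479,179). Only the one at (363,240) is steel, and it stands on the hot plate's small ring. The empty large ring is at about (295,249), and the probe is in the grey block at (180,242). I'll confirm this in a crop.

```bash
python3 - <<'E'
from h import *
a=cv2.imread('pics/top1.png')[190:300,150:415]; a=cv2.resize(a,None,fx=3,fy=3,interpolation=cv2.INTER_CUBIC)
b=cv2.imread('pics/side1.png')[200:330,240:370]; b=cv2.resize(b,None,fx=2,fy=2,interpolation=cv2.INTER_CUBIC)
d=cv2.imread('pics/side1.png')[340:420,190:270]; d=cv2.resize(d,(260,260),interpolation=cv2.INTER_CUBIC)
o=np.zeros((600,800,3),np.uint8); o[:330,:795]=a; o[335:595,:260]=b; o[335:595,270:530]=d
cv2.imwrite('pics/crop1.png',o)
E
```

```text
(no output)
```

View pics/crop1.png

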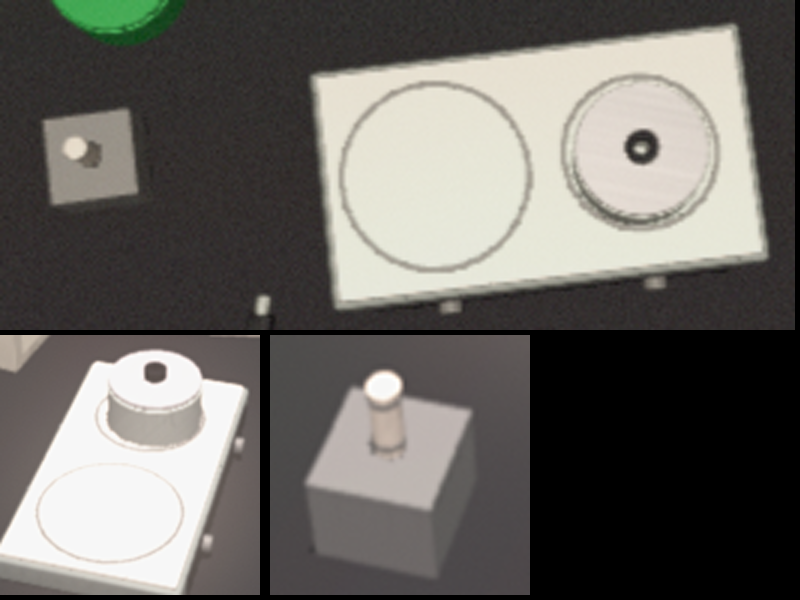

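```bash
cat >> h.py <<'E'
from scipy.optimize import least_squares
def tri(obs):  # [(cam,u,v)]
    return least_squares(lambda X: np.concatenate([proj(c,X)-[u,v] for c,u,v in obs]),[500,0,80]).x
def tomove(target): # target xyz of TCP -> tool-axes cm
    from scipy.spatial.transform import Rotation as Rt
    s=read_state(); R=Rt.from_euler('xyz',s['tool_rot']).as_matrix()
    return R.T@(np.array(target)-s['position'])/10
E
python3 - <<'E'
from h import *
np.set_printoptions(precision=1,suppress=True)
T=ld('top1');S=ld('side1'); f=lambda x,y:(150+x/3-.33,190+y/3-.33)
co=[back(T,*f(*p),35) for p in((312,74),(737,26),(767,259),(337,308))]
print('corners',co,np.mean(co,0),[np.linalg.norm(co[i]-co[i-1]) for i in range(4)])
y=co[0]-co[1]+co[3]-co[2]; print('plate ydir ang',np.arctan2(-y[0],y[1]))
print('ringL',back(T,*f(436,177),35))
print('collar',back(T,*f(641,147),109),back(S,317.2,215.7,109),tri([(T,*f(641,147)),(S,317.2,215.7)]))
print('probe top',back(T,*f(75,148),110),back(S,224.6,354.3,110))
st=[back(T,*f(*p),60) for p in((43,120),(130,108),(138,192),(52,206))];print('stand',np.mean(st,0))
print('ringL side',back(S,240+110/2-.25,200+(513-335)/2-.25,35))
E
```

```text
corners [array([581.7, 171.6,  35. ]), array([ 618.5, -182. ,   35. ]), array([ 424.3, -201.5,   35. ]), array([387.3, 149.5,  35. ])] [503.  -15.6  35. ] [np.float64(195.652354848567), np.float64(355.5140935675248), np.float64(195.11818903372148), np.float64(353.0121687846738)]
plate ydir ang 0.1042735683510683
ringL [494.4  68.5  35. ]
collar [506.8 -96.4 109. ] [509.2 -94.6 109. ] [508.3 -96.1 108. ]
probe top [510.3 348.5 110. ] [512.8 349.3 110. ]
stand [510.7 348.4  60. ]
ringL side [494.9  75.1  35. ]
```

The crop confirms the steel pot with its collar at top px (363.4,238.7), the large ring at (295,248.7) and the probe top at (174.7,239). I'll grip the collar and slide the pot along the plate axis.

```bash
python3 -m pendant '[0,0,0,0.11, 0,0,0,0.11, 2,-2.56,0.4,0, 2,-2.56,0.4,0, 2,-2.56,0.4,0, 2,-2.56,0.4,0, 2,-2.56,0.4,0, 2,-2.56,0.4,0, 2,-2.56,0.4,0, 2,-2.56,0.4,0, 2,-2.56,0.4,0, 2,-2.56,0.4,0, 2,-2.56,0.4,0, 2,-2.56,0.4,0, 2,-2.56,0.4,0, 2,-2.56,0.4,0, 2,-2.56,0.4,0, 2,-2.56,0.4,0, 2,-2.56,0.4,0, 2,-2.56,0.4,0]' 4.5
python3 -m pendant '[0,0,0,0,0,0,0,0]'
python3 -c "
from h import *
print(tomove([508.2,-95.8,274]),read_state()['q'])
c=snap('top','top2')
cv2.imwrite('pics/c2.png',cv2.resize(cv2.imread('pics/top2.png')[180:300,280:440],None,fx=4,fy=4))"
```

```text
time_s: 1.77
position: [509.4, -95.8, 332.1]
tool_rot: [-3.141, 0.001, 0.103]
wrist_force: [0.1, -1.1, -0.1]
grip_width: 0.528
gripper_force: 0.0
time_s: 1.93
position: [509.3, -95.9, 331.9]
tool_rot: [-3.141, 0.002, 0.106]
wrist_force: [0.4, -0.7, -0.3]
grip_width: 0.528
gripper_force: 0.0
[-0.0943914  -0.02214434  5.78747543] [-3.21615074e-01  6.68554349e-02  1.92691808e+00 -3.25204340e-04
  1.14959011e+00  1.14298854e+00]
```

```bash
python3 -m pendant '[-0.1,0,1,0, 0,0,1,0, 0,0,1,0, 0,0,1,0, 0,0,1,0, 0,0,0.4,0, 0,0,0.3,0, 0,0,0,0, 0,0,0,0]'
python3 -m pendant '[0,0,0,0,0,0,0,0,0,0,0,0,0,0,0,0,0,0,0,0,0,0,0,0]' 1.5
python3 -c "
from h import *
snap('side','side2')
cv2.imwrite('pics/c2.png',cv2.resize(cv2.imread('pics/side2.png')[120:330,220:420],None,fx=2.8,fy=2.8))"
```

```text
time_s: 2.73
position: [508.3, -97.6, 275.8]
tool_rot: [3.142, -0.0, 0.103]
wrist_force: [-0.2, -0.7, -0.4]
grip_width: 0.524
gripper_force: 0.0
time_s: 3.23
position: [508.6, -97.8, 276.9]
tool_rot: [3.14, -0.001, 0.103]
wrist_force: [-1.6, -0.8, 6.5]
grip_width: 0.282
gripper_force: 58.8
```

View pics/c2.png

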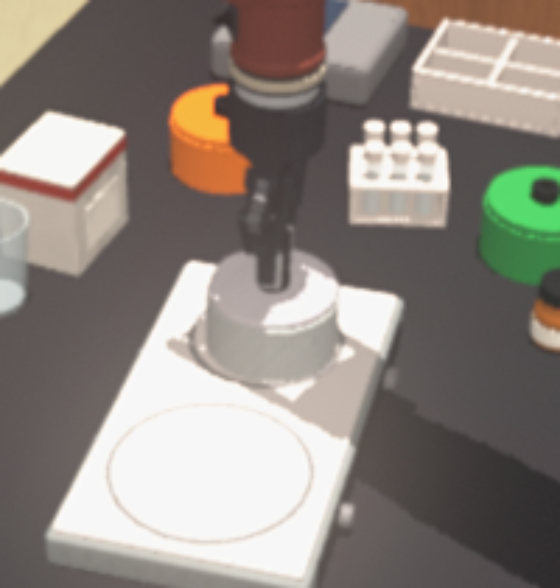

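The pads have closed on the collar, at side px (317,218), and the pot is upright on its small ring. Now I'll slide it.

```bash
python3 -m pendant '[0,-0.3,0,0, 0,-0.6,0,0, 0.03,-1,0,0, 0.03,-1,0,0, 0.03,-1,0,0, 0.03,-1,0,0, 0.03,-1,0,0, 0.03,-1,0,0]'
python3 -m pendant '[0.03,-1,0,0, 0.03,-1,0,0, 0.03,-1,0,0, 0.03,-1,0,0, 0.03,-1,0,0, 0,-1,0,0, 0,-1,0,0, 0,-1,0,0, 0,-1,0,0, 0,-0.5,0,0, 0,-0.3,0,0, 0,0,0,0, 0,0,0,0]'
python3 -c "
from h import *
snap('side','side3')
cv2.imwrite('pics/c3.png',cv2.resize(cv2.imread('pics/side3.png')[150:350,220:400],None,fx=3,fy=3))"
```

```text
time_s: 3.95
position: [503.7, -28.9, 277.0]
tool_rot: [3.138, -0.003, 0.104]
wrist_force: [-0.0, -5.2, 4.9]
grip_width: 0.277
gripper_force: 59.3
time_s: 5.03
position: [495.0, 69.1, 276.9]
tool_rot: [3.14, -0.003, 0.104]
wrist_force: [-0.4, -2.5, 5.6]
grip_width: 0.279
gripper_force: 59.4
```

View pics/c3.png

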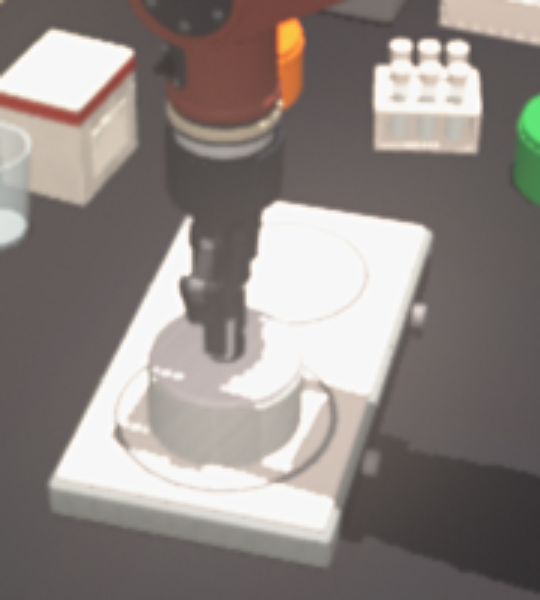

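The pot is upright, with its base near side px (295,295), well inside the large ring. Next I release, lift and go to the probe.

```bash
python3 -m pendant '[0,0,0,0, 0,0,0,0, 0,0,0,0, 0,0,-0.5,0, 0,0,-1.5,0, 0,0,-2.5,0, 0,0,-2.5,0, 0.45,-2.76,0,0, 0.45,-2.76,0,0, 0.45,-2.76,0,0, 0.45,-2.76,0,0, 0.45,-2.76,0,0, 0.45,-2.76,0,0, 0.45,-2.76,0,0, 0.45,-2.76,0,0, 0.45,-2.76,0,0, 0.45,-2.76,0,0]' 5
python3 -m pendant '[0,0,0,0,0,0,0,0]'
python3 - <<'E'
from h import *
print(tomove([511.2,348.6,240]),read_state()['q'])
snap('top','top3');snap('side','side4')
a=cv2.resize(cv2.imread('pics/top3.png')[190:310,150:350],None,fx=4,fy=4,interpolation=cv2.INTER_CUBIC)[:480,:500]
a=cv2.resize(cv2.imread('pics/top3.png')[200:300,240:350],None,fx=4,fy=4,interpolation=cv2.INTER_CUBIC)
b=cv2.resize(cv2.imread('pics/side4.png')[230:330,245:345],None,fx=3.5,fy=3.5,interpolation=cv2.INTER_CUBIC)
o=np.zeros((400,800,3),np.uint8);o[:400,:440]=a;o[:350,450:800]=b;cv2.imwrite('pics/c4.png',o)
E
```

```text
time_s: 6.5
position: [510.3, 349.6, 345.6]
tool_rot: [-3.142, 0.001, 0.103]
wrist_force: [0.3, -0.1, 0.6]
grip_width: 0.584
gripper_force: 0.0
time_s: 6.67
position: [510.2, 349.3, 345.5]
tool_rot: [3.141, 0.001, 0.105]
wrist_force: [0.0, -0.5, -0.4]
grip_width: 0.58
gripper_force: 0.0
[ 0.09417367  0.08069884 10.5466062 ] [ 4.86905637e-01  2.57884460e-01  1.67967242e+00 -4.52085296e-08
  1.20479887e+00  1.95241988e+00]
```

View pics/c4.png

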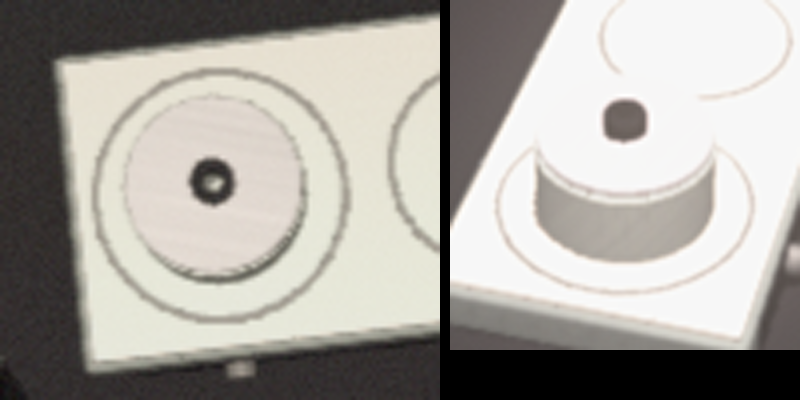

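The pot stands upright and wholly inside the large ring, with the port at top px (292.8,245) and side px (294.6,262). Now I'll grasp the probe.

```bash
python3 -m pendant '[0.1,0.1,1.5,0, 0,0,1.5,0, 0,0,1.5,0, 0,0,1.5,0, 0,0,1.5,0, 0,0,1.5,0, 0,0,1,0, 0,0,0.5,0, 0,0,0,0, 0,0,0,0]'
python3 -m pendant '[0,0,0,0,0,0,0,0,0,0,0,0,0,0,0,0,0,0,0,0,0,0,0,0,0,0,0,0]' 0.8
python3 - <<'E'
from h import *
T=ld('top3');S=ld('side4')
print(back(T,292.8,244.9,109),back(S,294.6,261.9,109),tri([(T,292.8,244.9),(S,294.6,261.9)]))
E
```

```text
time_s: 7.6
position: [512.0, 346.8, 241.0]
tool_rot: [-3.142, -0.0, 0.102]
wrist_force: [-0.7, -0.5, -0.2]
grip_width: 0.584
gripper_force: 0.0
time_s: 8.18
position: [512.3, 347.6, 242.0]
tool_rot: [-3.141, -0.002, 0.103]
wrist_force: [-0.8, -1.1, 5.8]
grip_width: 0.194
gripper_force: 58.4
[493.63100847  69.40365133 109.        ] [495.10457506  74.38091797 109.        ] [495.65740798  70.05345484 105.15392088]
```

```bash
python3 -m pendant '[0,0,-0.5,0, 0,0,-1.5,0, 0,0,-2,0, 0,0,-2,0, 0,0,-2,0, 0,0,-2,0, 0,0,-2,0, 0,0,-1,0]'
python3 -m pendant '[-0.1,0.75,0,0, -0.36,2,0,0, -0.46,2.75,0,0, -0.46,2.75,0,0, -0.46,2.75,0,0, -0.46,2.75,0,0, -0.46,2.75,0,0, -0.46,2.75,0,0, -0.46,2.75,0,0, -0.46,2.75,0,0, -0.46,2.75,0,0, 0,0,0,0, 0,0,0,0, 0,0,0,0]'
python3 - <<'E'
from h import *
print(tomove([495.3,69.1,372]))
snap('top','top5');snap('side','side5')
a=cv2.resize(cv2.imread('pics/top5.png')[190:310,240:350],None,fx=3.5,fy=3.5,interpolation=cv2.INTER_CUBIC)
b=cv2.resize(cv2.imread('pics/side5.png')[180:320,250:350],None,fx=4,fy=4,interpolation=cv2.INTER_CUBIC)
o=np.zeros((600,800,3),np.uint8);o[:420,:385]=a;o[:560,395:795]=b;cv2.imwrite('pics/c5.png',o)
E
```

```text
time_s: 8.85
position: [512.1, 347.4, 373.2]
tool_rot: [-3.14, -0.003, 0.103]
wrist_force: [0.5, 0.0, 0.1]
grip_width: 0.198
gripper_force: 59.1
time_s: 10.02
position: [493.7, 68.9, 369.4]
tool_rot: [-3.141, 0.002, 0.102]
wrist_force: [-1.0, 0.2, -0.7]
grip_width: 0.194
gripper_force: 59.2
[ 0.16016406 -0.00515996 -0.25738183]
```

View pics/c5.png

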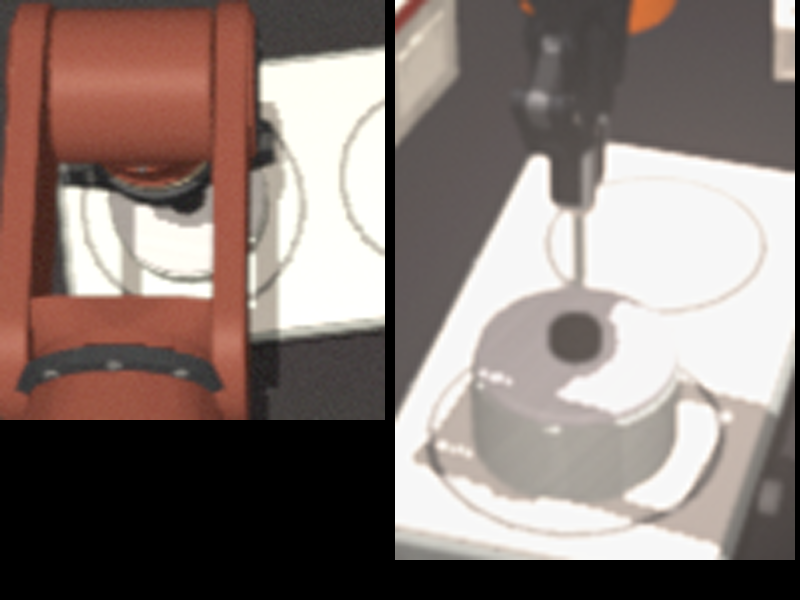

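The side view shows the shaft upright, with its tip at px (296,252) about 1 px right of the collar axis at (295,261). That matches the measured x error of about −1.6 mm. I'll correct it, lower partway and look again.

```bash
python3 -m pendant '[0.15,0,0.7,0, 0,0,0.7,0, 0,0,0.7,0, 0,0,0,0, 0,0,0,0]'
python3 - <<'E'
from h import *
print(tomove([495.3,69.1,348]))
c=snap('side','side6')
for X in((495.3,69.1,109),(495.3,69.1,116),(498.3,69.1,116),(495.3,72.1,116)): print(X,proj(c,X))
b=cv2.resize(cv2.imread('pics/side6.png')[220:290,260:330],None,fx=8,fy=8,interpolation=cv2.INTER_CUBIC)
b=cv2.convertScaleAbs(b,alpha=1.3,beta=20)
cv2.imwrite('pics/c6.png',b)
E
```

```text
time_s: 10.53
position: [495.3, 69.4, 348.4]
tool_rot: [-3.141, 0.003, 0.103]
wrist_force: [-0.2, 0.6, -1.0]
grip_width: 0.198
gripper_force: 59.2
[-0.00162027  0.03057867  0.04426725]
(495.3, 69.1, 109) [295.48657551 260.34187593]
(495.3, 69.1, 116) [295.47003716 257.72582836]
(498.3, 69.1, 116) [294.11648342 257.37848979]
(495.3, 72.1, 116) [294.91510421 258.59523019]
```

View pics/c6.png

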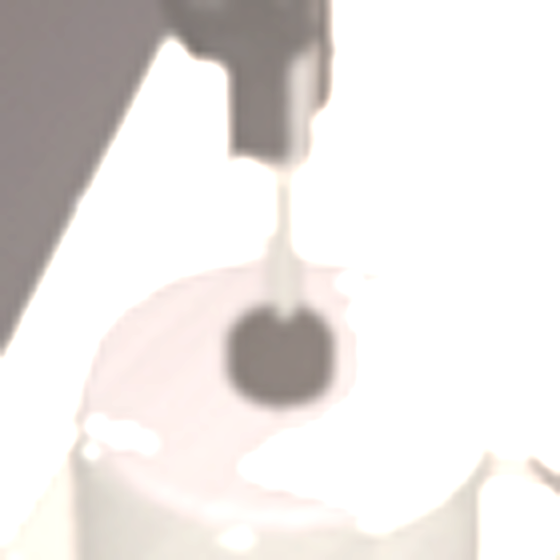

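The shaft is at px (295.9,258) and the collar axis at (295.2,264), so the tip is about 1 mm short in x. I'll add 1 mm and enter the port, checking the force.

```bash
python3 -m pendant '[0.1,0,0.3,0, 0,0,0.4,0, 0,0,0.4,0, 0,0,0,0]'; python3 -m pendant '[0,0,0.3,0, 0,0,0.3,0, 0,0,0.3,0, 0,0,0,0]'
```

```text
time_s: 10.92
position: [496.3, 69.1, 337.7]
tool_rot: [-3.141, 0.002, 0.103]
wrist_force: [-1.3, -0.4, -0.9]
grip_width: 0.197
gripper_force: 59.2
time_s: 11.25
position: [496.4, 69.2, 328.8]
tool_rot: [-3.141, 0.001, 0.103]
wrist_force: [0.7, -0.4, 0.2]
grip_width: 0.191
gripper_force: 59.2
```

The tip is about 12 mm inside the port with no contact force. Lowering further.

```bash
python3 -m pendant '[0,0,0.5,0, 0,0,0.5,0, 0,0,0.5,0, 0,0,0.5,0, 0,0,0.5,0, 0,0,0.5,0, 0,0,0.4,0, 0,0,0,0, 0,0,0,0]'; python3 -m pendant '[0,0,0.1,0, 0,0,0.1,0, 0,0,0,0]';python3 -m pendant '[0,0,0.1,0, 0,0,0,0, 0,0,0,0]'
```

```text
time_s: 12.0
position: [496.6, 69.2, 295.3]
tool_rot: [-3.142, 0.001, 0.103]
wrist_force: [0.1, 0.5, -1.1]
grip_width: 0.199
gripper_force: 59.2
time_s: 12.25
position: [496.8, 69.2, 293.8]
tool_rot: [3.142, -0.0, 0.103]
wrist_force: [0.2, -0.5, -0.7]
grip_width: 0.193
gripper_force: 59.2
time_s: 12.5
position: [496.7, 69.2, 292.7]
tool_rot: [3.142, 0.0, 0.103]
wrist_force: [-0.1, 0.3, -0.4]
grip_width: 0.192
gripper_force: 59.2
```

```bash
for i in 1; do python3 -m pendant '[0,0,0.1,0, 0,0,0,0, 0,0,0,0]'; done; python3 -m pendant '[0,0,0.1,0, 0,0,0,0, 0,0,0,0]'
```

```text
time_s: 12.75
position: [496.7, 69.2, 291.6]
tool_rot: [-3.142, 0.0, 0.103]
wrist_force: [0.0, 0.5, -0.9]
grip_width: 0.194
gripper_force: 59.2
time_s: 13.0
position: [496.9, 69.2, 291.0]
tool_rot: [3.142, -0.0, 0.103]
wrist_force: [-0.4, 0.1, 2.5]
grip_width: 0.195
gripper_force: 59.5
```

The handle is in contact (2.5 N at the expected height). Releasing and withdrawing straight up.

```bash
python3 -m pendant '[0,0,0.05,0, 0,0,0,0]'; python3 -m pendant '[0,0,0,0, 0,0,0,0, 0,0,0,0, 0,0,0,0, 0,0,-0.5,0, 0,0,-1.5,0, 0,0,-2,0, 0,0,-2,0, 0,0,-2,0, 0,0,-2,0]' 5
python3 -m pendant '[0,-2.5,0,0, 0,-2.5,0,0, 0,-2.5,0,0, 0,-2.5,0,0, 0,-2.5,0,0, 0,-2.5,0,0, 0,-2.5,0,0, 0,-2.5,0,0, 0,-2.5,0,0, 0,-2.5,0,0, 0,0,0,0, 0,0,0,0]'
python3 - <<'E'
from h import *
snap('top','top7');snap('side','side7')
a=cv2.resize(cv2.imread('pics/top7.png')[190:310,240:350],None,fx=3.5,fy=3.5,interpolation=cv2.INTER_CUBIC)
b=cv2.resize(cv2.imread('pics/side7.png')[180:320,250:350],None,fx=4,fy=4,interpolation=cv2.INTER_CUBIC)
o=np.zeros((600,800,3),np.uint8);o[:420,:385]=a;o[:560,395:795]=b;cv2.imwrite('pics/c7.png',o)
E
```

```text
time_s: 13.17
position: [496.9, 69.2, 291.0]
tool_rot: [3.142, -0.0, 0.103]
wrist_force: [-0.8, -0.2, 4.3]
grip_width: 0.195
gripper_force: 59.7
time_s: 14.0
position: [496.6, 69.2, 391.4]
tool_rot: [3.142, -0.0, 0.103]
wrist_force: [0.9, -0.6, 0.3]
grip_width: 0.588
gripper_force: 0.0
time_s: 15.0
position: [470.8, 318.8, 390.3]
tool_rot: [3.141, 0.0, 0.105]
wrist_force: [-0.5, 0.4, 1.5]
grip_width: 0.589
gripper_force: 0.0
```

View pics/c7.png

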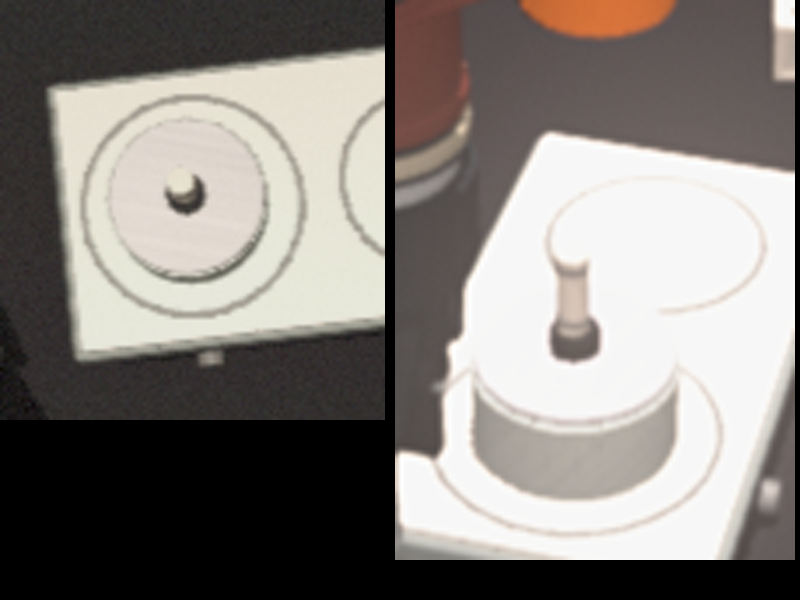

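The probe stands upright with its shoulder on the collar, at side px (295,262), and the pot is wholly inside the large ring. The arm is clear, so I'm handing in.

```bash
python3 -c "
from cell import sign_off
print(sign_off())"
```

```text
the job is handed in; nothing more can be done
None
```

I slid the pot upright into the large ring, lowered the probe into its port until the handle rested on the collar, and handed the job in at about 15 s; no verdict came back.

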